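Clamp the blank in the cam-lever jig

TASK

Clamp the loose wooden blank in the jig for drilling: swing the jaw's cam lever up past upright to free the sliding jaw, slide the jaw along the track so that it pushes the blank fully home against the fixed stop and sits snug on the blank's end, then press the lever all the way back down to lock the jaw there. Let go, and leave the other things on the bench where they are.

Things in the scene. Friction and masses are not known exactly. Their poses are not given: they have to be found in the camera images.
- jig: Fixed jig: plywood board 18 mm thick. Origin at bench height on the track's centre line; y runs along the track towards the fixed stop, x away from the robot, z up. Board x -105 to 60, y -220 to 220 mm. Fixed stop: wooden block, x -35 to 35, 45 mm high above the board, face at y = 165 mm. Fence 30 mm high above the board, inner face at x = 40 mm, y -60 to 195 mm.
- stop_face (a point): Centre of the fixed stop's face at its foot, on the board's top (18 mm above the bench). Axes as the jig.
- jaw_face (a point): Foot of the sliding jaw's face (its side towards the fixed stop), on the track's centre line at the board's top. Axes as the jig. The jaw is an aluminium block with a wooden face, 64 mm wide (x -32 to 32), reaching 56 mm back from this face, 42 mm high, with two lever cheeks up to 64 mm above the board.
- jaw (a joint): Travel of the sliding jaw along the track towards the fixed stop, 0 to 0.21 m. With the blank (130 mm long) snug between jaw and stop it reads about 0.174. Friction about 2 N when free, plus some drag growing with speed; the clamped cam holds it fast.
- pivot (a point): The lever's hinge axis on the sliding jaw, in the middle of the lever's width: 52 mm above the board (70 mm above the bench), on the track's centre line, 34 mm behind the jaw's face. The hinge axis runs along the jig's y.
- lever (a joint): Cam lever angle, 0 to 1.9 rad. 0: locked, on its stop, pointing to the jig's -x (robot's side), rising 20 degrees (0.35 rad) above level. It grows as the lever is lifted up and over towards +x; upright at 1.22, open stop at 1.9. The cam bites below about 0.9 (it needs 4 to 6 N at the grip there, and may spring open a little if let go half-way); above that the jaw is free and the lever stays put.
- lever_grip (a point): Middle of the lever's grip rod: a black rod 14 mm thick, parallel to the jig's y, standing out sideways (jig -y, away from the stop) from the end of the steel lever arm, free from 9 to 64 mm beside the pivot point. This point is, from the pivot in jig directions, at y = -38, x = -80 cos(0.35+lever), z = 80 sin(0.35+lever) mm. Pinch it across (along jig x) from above; it turns in the grip.
- blank_center (a point): Centre (half-way up) of the loose rectangular blank of light wood, 60 mm (x) x 130 mm (its y, along the track) x 32 mm high, about 0.26 kg, lying flat on the jig's board between jaw and fixed stop, clear of both at the start. Home, its centre is 65 mm from the stop's face.
- driver: Bystander: black cordless driver standing on its battery, 190 mm high. Origin under its centre.
- bench_dog: Bystander: steel bench dog, 27 mm across its foot, 62 mm high, standing close behind the jig. Origin under its centre.
- jar: Bystander: glass jar with a clip-on lid, 80 mm across, 112 mm high. Origin under its centre.
- punch: Bystander: blue hole punch, 105 x 60 mm, 55 mm high. Origin under its centre.
- pliers: Bystander: pliers lying flat, 180 mm long, 15 mm high. Origin near the middle, at bench height.
- pencil: Bystander: flat carpenter's pencil, 160 mm long, 7 mm thick, lying on the jig's board on the robot's side of the blank. Origin under its centre.
- tape: Bystander: grey tape measure, 72 x 40 mm, 66 mm high. Origin under its centre.
Mind the look-alikes: they are no part of the job. There is more than one size of the part that bears blank_center; the job needs the smaller.

How it is judged:
On the way, in this order (a step that is already met when the one before it is completed fails the run):
1. the cam lever is swung up and the jaw is free (value of joint lever above 1 rad), for 0.1 s.
2. with the lever still up, the jaw has pushed the blank home against the fixed stop and touches its end (value of joint lever above 0.8 rad and y of blank_center in the frame of stop_face above -0.069 m and y of blank_center in the frame of jaw_face below 0.069 m), for 0.2 s.
At the end, for the whole second after the job is handed in: The blank lies flat on the board, square to the track within 0.06 rad and within 25 mm of its centre line, within 3 mm of the fixed stop at one end and of the jaw's face at the other, at rest, and the cam lever is down and locked (below 0.12 rad) (value of joint lever below 0.12 rad and y of blank_center in the frame of stop_face above -0.068 m and y of blank_center in the frame of jaw_face below 0.068 m and x of blank_center in the frame of stop_face between -0.025 and 0.025 m and z of blank_center in the frame of stop_face below 0.02 m and angle between the y axis of blank_center and the y axis of jig, either way round below 0.06 rad and linear speed of blank below 0.01 m/s); the robot touches nothing.
It fails at once if a bystander is moved more than 30 mm (distance of any of driver, bench_dog, jar, punch, pliers, pencil, tape from where it was at the start of the episode above 0.03 m).
It also fails if it takes over 51 s, if anything falls off the work surface, if the arm or the gripper's body presses on something with over 40 N, if the wrist force passes 120 N, or if a joint passes its speed limit or range.

ROBOT

A 6-joint arm with a two-finger parallel gripper is mounted at the origin on the work surface. World frame = base frame: x ahead of the robot, y to its left, z up, the work surface at z = 0. Lengths are in m, angles in rad, forces in N, time in s.
With the tool pointing down it reaches from about 0.275 to 0.75 m from the base axis. Payload 10.2 kg.
Tool frame: the origin (TCP) lies at the very end of the fingers, on their centre line; the grasp point (between the pads) lies 19 mm behind it; x points along the fingers, y is the direction in which the jaws open and shut, and the axes are right-handed (so a half turn about x gives the same grasp; the last joint's range is limited). The gripper opens to 85 mm and grips with 20 to 120 N. Pads are 22 mm wide; open, the fingers measure 114 mm over their backs; the gripper's body (76 mm by 85 mm) begins 54 mm behind the grasp point. The pads swing forward as they close: fully open they stand 13 mm farther back than shut.
Start: joints at [-1.341, 0.313, 1.498, -0, 1.331, -0.223], TCP at [0.23, -0.472, 0.231] pointing down, gripper open.
Joint ranges: [-2.94, 2.94], [-0.97, 2.17], [0.19, 2.56], [-1.23, 4.37], [0.02, 3.11], [-2.88, 2.88]. Speed limits (rad/s): [2.39, 2.39, 3.01, 3.14, 3.14, 3.14].

INTERFACE

Orientations are given as a unit quaternion [x, y, z, w].
In Python, from plant import env gives the robot as it stands.
- The arm moves only by the shell command python3 -m creep 'ROWS' [OPENING] [FORCE]. ROWS is text: rows parted by semicolons, each of 6 numbers parted by spaces: the shift along the world's x, y, z in cm, then the turn, a rotation vector about the world's x, y, z in rad. In form: dx dy dz rx ry rz; .... A call has 1 to 12 rows; each row shifts and turns the commanded pose from where the row before left it; what a row does not reach is not made up. A row lasts 1/12 s, in which the tool goes at most 41.7 mm and 7.16 degrees, less where a joint would pass 70% of its speed; a pose out of reach is approached as far as the arm can. A call with a gripper value outside its range is refused whole. OPENING is the opening, from 0 (shut) to 1 (fully open), set as the call begins (- or left out, the last holds). The fingers move at their own pace and stop on an object; FORCE is the grip in N (left out, the last holds). Time passes only in rows, so rows that do not move let the fingers close. It gives the time, the measured TCP pose, the force and the opening at its end, in the units of the state.
- env.sense(): the state, without advancing time (a new reading comes with each control period).
- env.grab_frame(name): name is "side" or "top" or "wrist"; returns (picture, depth): 384x512x3 uint8, red, green, blue; 384x512 float32, m along the optical axis (not along the pixel's ray), 0 where there is no reading.
- env.camera_params(name): a dict with "K" (3x3 intrinsics, pixels), "k1" (the pictures are not rectified: a ray, as slopes to the right and down, at radius r is drawn at 1 + k1 r^2 times it, then the intrinsics apply), "rvec" (rotation vector, rad) and "tvec" (3), from world to camera coordinates, as OpenCV has them; the wrist camera has in their place "hand_eye" (4x4, takes a point from camera to tool coordinates, whose origin is the TCP and whose axes are the tool frame's). Camera axes: x right, y down, z forward; pixel columns grow to the right and rows downward; lengths in m; the calibration is good to about 2 mm. A picture is of the moment at which its call begins: read the wrist's pose just before it. camera_params takes no time and is no camera call.
- env.hand_in(): hands the job in, once; it reports no verdict.
Trained networks look in the newest picture that a camera, given by its name, has taken for a name from the list of things; names that differ only in an ending like _2 or _b are one class to them, and where a whole thing is asked for, a point or a joint stands for the part that bears it (a point fixed in the world has none). Each returns a list of dicts, best first, with "p" (0 to 1); they miss things now and then, are a little off and sometimes report something else, mostly with a low value. They report only what shows in the picture. A call takes as long as a camera call. They do not tell look-alikes from the thing itself.
- env.boxes_of(camera, label): "pixel" ([column, row] in pixels, amid what is visible of it).
- env.cut_out(camera, label): "pixels" (384x512 bool, what is visible of it) and "pixel" ([column, row] in pixels, amid what is visible of it).
- env.pinpoint(camera, label): "pixel" ([column, row] in pixels: a listed point, or the origin of a listed thing).
The state is a dict: "time_s": time; "joint_positions": joint angles; "dq": joint speeds; "joint_torque": joint torques, N m; "position": TCP position; "ee_rot": TCP orientation; "force": force on the tool from outside, world axes, zero at the start; "wrist_torque": the same for the moment, N m; "width": opening from 0.0 (shut) to 1.0 (fully open).
Only numpy, scipy, OpenCV 4.12 (cv2) and the standard library are available. Lean on these libraries where they do the work, as an engineer would, in place of code of your own. Each camera call takes 0.05 s, during which the arm holds its last target.

## Working session

There is one attempt and no reset: what is moved stays moved. The work goes in short steps, Python scripts to look and compute and a shell command to move; the robot and the scene stay as the last step left them, time stands still between calls to the robot, and variables do not carry over. Pictures are saved under pics/ and viewed, and the job is handed in when it is done.

```bash
ls; mkdir -p pics; cat > h.py <<'E'
from plant import env
import numpy as np, cv2
from scipy.spatial.transform import Rotation as R
def px2w(name,px,depth=None,z=None,st=None):
    """pixel -> world using depth (optical axis) or plane z"""
    P=env.camera_params(name); K=np.array(P["K"]);k1=P["k1"]
    u=(px[0]-K[0,2])/K[0,0]; v=(px[1]-K[1,2])/K[1,1]
    rd=np.hypot(u,v); r=rd
    for _ in range(30): r=rd/(1+k1*r*r)
    s=r/rd if rd>0 else 1
    ray=np.array([u*s,v*s,1.])
    if "hand_eye" in P:
        T=np.array(P["hand_eye"]); Rt=R.from_quat(st["ee_rot"]).as_matrix()
        A=Rt@T[:3,:3]; o=Rt@T[:3,3]+np.array(st["position"])
    else:
        Rc=cv2.Rodrigues(np.array(P["rvec"],float))[0]; A=Rc.T; o=-Rc.T@np.array(P["tvec"],float).ravel()
    d=A@ray
    if depth is None: depth=(z-o[2])/d[2]
    return o+d*depth
def save(n,im): cv2.imwrite("pics/"+n,cv2.cvtColor(im,cv2.COLOR_RGB2BGR))
E
cat > a.py <<'E'
from h import *
s=env.sense(); print({k:np.round(v,3) for k,v in s.items()})
for c in("top","side"):
    im,d=env.grab_frame(c); save(c+"0.png",im); np.save(c+"0.npy",d)
    for l in("jig","stop_face","jaw_face","pivot","lever_grip","blank_center"):
        for q in env.pinpoint(c,l)[:3]:
            p=q["pixel"]; dd=d[int(round(p[1])),int(round(p[0]))]
            print(c,l,round(q["p"],2),np.round(p,1),np.round(px2w(c,p,dd),4))
print(env.sense()["time_s"])
E
python3 a.py
```

```text
pics
{'time_s': np.float64(0.0), 'joint_positions': array([-1.341,  0.313,  1.498, -0.   ,  1.331, -0.223]), 'dq': array([ 0.001,  0.001,  0.   ,  0.   , -0.   ,  0.   ]), 'joint_torque': array([-0.0000e+00, -4.1227e+01, -2.5974e+01, -0.0000e+00,  4.0000e-03,
        0.0000e+00]), 'position': array([ 0.23 , -0.472,  0.231]), 'ee_rot': array([-0.689, -0.159,  0.689, -0.158]), 'force': array([ 0.269,  0.261, -0.329]), 'wrist_torque': array([-0.067, -0.007,  0.055]), 'width': np.float64(1.003)}
top jig 0.96 [269.6 184.6] [ 0.5438 -0.0182  0.0562]
top stop_face 0.67 [221.8 182.2] [0.5595 0.142  0.0196]
top jaw_face 0.83 [303.4 187.2] [ 0.5378 -0.1314  0.0187]
top jaw_face 0.51 [261.1 182.8] [0.5517 0.0097 0.045 ]
top pivot 0.92 [314.2 188.7] [ 0.5246 -0.1615  0.082 ]
top lever_grip 0.56 [329.5 217.8] [ 0.4334 -0.2157  0.0211]
top blank_center 0.98 [156.8 170.3] [0.6006 0.3585 0.0439]
top blank_center 0.94 [261.7 181.7] [0.5538 0.0076 0.0562]
side jig 0.69 [243.5 220.2] [0.5315 0.0336 0.0499]
side stop_face 0.89 [231.8 252.4] [0.5534 0.1743 0.0324]
side stop_face 0.45 [159.  270.1] [0.7585 0.2904 0.0523]
side jaw_face 0.81 [246. 200.] [ 0.5397 -0.1162  0.0219]
side pivot 0.7 [250.5 178.7] [ 0.5279 -0.1718  0.0823]
side pivot 0.56 [241.9 156.8] [ 0.5877 -0.3918  0.0416]
side lever_grip 0.47 [273.3 174.8] [ 0.4423 -0.1828  0.0982]
side blank_center 0.9 [233.4 225.4] [0.5627 0.063  0.0493]
side blank_center 0.6 [208.4 303.4] [0.5904 0.3851 0.0378]
0.7
```

View pics/top0.png

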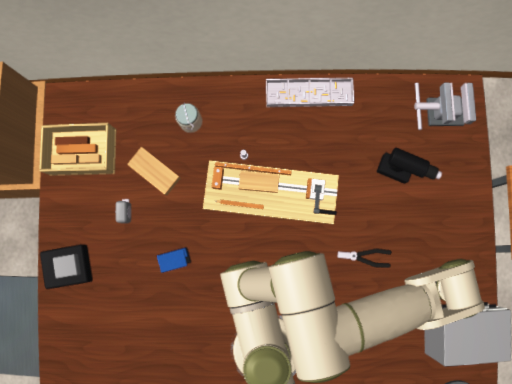

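View pics/side0.png

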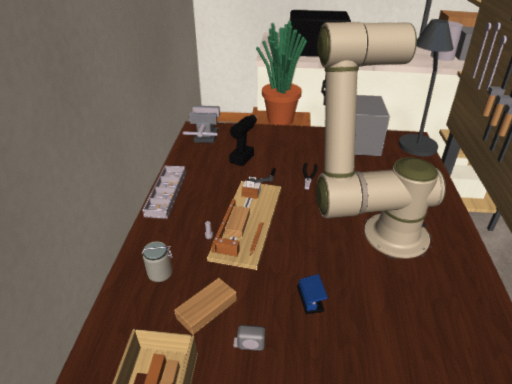

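```bash
python3 - <<'E'
import cv2
a=cv2.imread("pics/top0.png")[130:250,190:370]
cv2.imwrite("pics/top0c.png",cv2.resize(a,None,fx=4,fy=4,interpolation=cv2.INTER_CUBIC))
E
```

```text
(no output)
```

View pics/top0c.png

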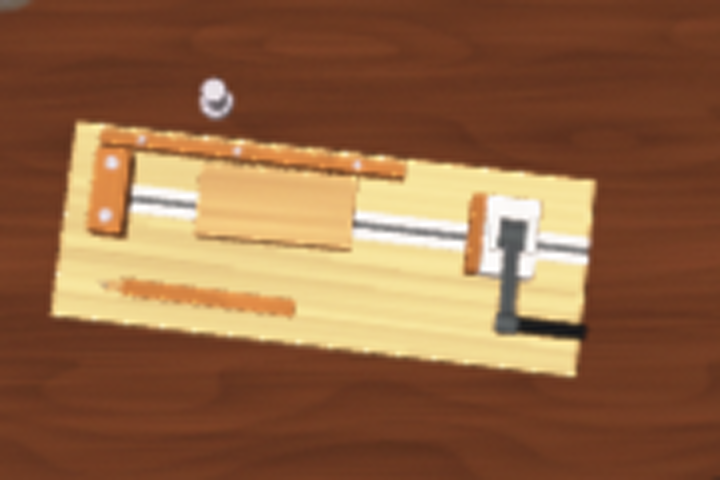

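The top view shows the jig in the middle, with the jaw and black lever grip at (330,211). The blank candidates are the one on the jig at (261,182) and the larger loose plank at (153,170), plus the blocks in the crate at (75,150). By the description, the right one is the blank on the jig, between the jaw and the stop. The pencil at (240,204) and the bench dog at (243,154) are close to it. Next I'll fit the board pose.

```bash
python3 - <<'E'
from h import *
im=cv2.imread("pics/top0.png"); d=np.load("top0.npy")
hsv=cv2.cvtColor(im,cv2.COLOR_BGR2HSV)
pts=[]
for v in range(150,235):
  for u in range(190,350):
    if d[v,u]>0:
      p=px2w("top",(u,v),d[v,u]); pts.append([*p,u,v,*hsv[v,u]])
pts=np.array(pts)
b=pts[(pts[:,2]>0.010)&(pts[:,2]<0.15)&(pts[:,0]>0.40)]
m=(pts[:,2]>0.009)&(pts[:,2]<0.028)
print(m.sum(), np.median(pts[m][:,2]), np.median(pts[(pts[:,2]<.009),2]))
# pale board pixels
q=pts[(pts[:,6]<170)&(pts[:,6]>60)&(pts[:,7]>170)&(pts[:,5]>15)&(pts[:,5]<30)]
xy=np.array([px2w("top",p[3:5],z=0.018)[:2] for p in q]).astype(np.float32)
(c,wh,a)=cv2.minAreaRect((xy*1000).astype(np.float32)); print(c,wh,a,len(xy))
box=cv2.boxPoints((c,wh,a)); print(box)
E
```

```text
Traceback (most recent call last):
  File "h.py", line 6, in px2w
    P=env.camera_params(name); K=np.array(P["K"]);k1=P["k1"]
ValueError: time passes only in moves, steps and waits
```

```bash
sed -i 's/^def px2w/_C={}\ndef cp(n):\n    if n not in _C: _C[n]=env.camera_params(n)\n    return _C[n]\ndef px2w/; s/P=env.camera_params(name)/P=cp(name)/' h.py
python3 - <<'E'
from h import *
im=cv2.imread("pics/top0.png"); d=np.load("top0.npy")
hsv=cv2.cvtColor(im,cv2.COLOR_BGR2HSV)
q=[(u,v) for v in range(150,235) for u in range(190,350) if 15<=hsv[v,u,0]<=30 and 60<hsv[v,u,1]<170 and hsv[v,u,2]>170]
xy=np.array([px2w("top",p,z=0.018)[:2] for p in q])
(c,wh,a)=cv2.minAreaRect((xy*1000).astype(np.float32)); print(c,wh,a,len(xy))
print(cv2.boxPoints((c,wh,a)))
zs=[px2w("top",p,d[p[1],p[0]])[2] for p in q if d[p[1],p[0]]>0]; print(np.median(zs))
# stop, jaw features
for p,z in [((303.4,187.2),.018),((221.8,182.2),.018),((314.2,188.7),.07),((330,211),.097),((261.1,182),.05)]: print(p,px2w("top",p,z=z))
E
```

```text
(525.5242309570312, -20.909255981445312) (441.1440124511719, 165.56546020507812) 82.2978286743164 4860
[[ 413.92645 -228.39644]
 [ 577.9982  -250.58614]
 [ 637.122    186.57793]
 [ 473.05023  208.76762]]
0.019504320246021
(303.4, 187.2) [ 0.53784104 -0.1314932   0.018     ]
(221.8, 182.2) [0.55968538 0.14217226 0.018     ]
(314.2, 188.7) [ 0.52603891 -0.16263173  0.07      ]
(330, 211) [ 0.45062722 -0.20841903  0.097     ]
(261.1, 182) [0.5537001  0.00960642 0.05      ]
```

```bash
cat >> h.py <<'E'
PSI=-0.1344; O=np.array([0.5478,-0.0239]) 
XH=np.array([np.cos(PSI),np.sin(PSI)]); YH=np.array([-np.sin(PSI),np.cos(PSI)])
def tow(x,y): return O+x*XH+y*YH
def toj(p): d=np.asarray(p)[:2]-O; return np.array([d@XH,d@YH])
def info():
    s=env.sense(); M=R.from_quat(s["ee_rot"]).as_matrix()
    print("t",round(s["time_s"],2),"pos",np.round(s["position"],4),"jig",np.round(toj(s["position"])*1000,1),"z",round(s["position"][2]*1000,1),"toolx",np.round(M[:,0],3),"tooly yaw",round(np.arctan2(M[1,1],M[0,1]),3),"F",np.round(s["force"],1),"w",round(float(s["width"]),3))
    return s
E
python3 - <<'E'
from h import *
info(); print(tow(-.075,-.182), tow(-.075,-.178),np.round(cp("wrist")["hand_eye"],3))
E
```

```text
t 0.7 pos [ 0.2297 -0.4721  0.2313] jig [-255.2 -486.8] z 231.3 toolx [-0.  0. -1.] tooly yaw -1.118 F [ 0.2 -0.1 -0.3] w 1.001
[ 0.44908913 -0.19420903] [ 0.44962511 -0.1902451 ] [[-0.001 -0.285  0.959 -0.143]
 [ 1.     0.     0.001  0.001]
 [-0.001  0.959  0.285 -0.071]
 [ 0.     0.     0.     1.   ]]
```

```bash
python3 -m creep '2.4 3.1 0.2 0 0 0.11;2.4 3.1 0.2 0 0 0.11;2.4 3.1 0.2 0 0 0.11;2.4 3.1 0.2 0 0 0.11;2.4 3.1 0.2 0 0 0.11;2.4 3.1 0.2 0 0 0.11;2.4 3.1 0.2 0 0 0.11;2.4 3.1 0.2 0 0 0.11;2.7 3.0 0.2 0 0 0.104;0 0 0 0 0 0' 1 40
cat > b.py <<'E'
import sys
from h import *
n=sys.argv[1]
s=info()
im,d=env.grab_frame("wrist"); save(n+".png",im); np.save(n+".npy",d)
for l in("lever_grip","pivot","jaw_face","stop_face","blank_center"):
    for q in env.pinpoint("wrist",l)[:2]:
        p=q["pixel"]; c,r=int(round(p[0])),int(round(p[1]))
        if not(0<=r<384 and 0<=c<512): continue
        w=px2w("wrist",p,d[r,c],st=s); print(l,round(q["p"],2),np.round(p,1),np.round(w,4),"jig",np.round(toj(w)*1000,1))
E
python3 b.py w1
```

```text
time_s: 1.53
position: [0.4517, -0.1894, 0.2498]
ee_rot: [0.53, 0.468, -0.529, 0.469]
force: [0.4, -0.4, 0.0]
width: 1.004
t 1.53 pos [ 0.4517 -0.1894  0.2498] jig [ -73.  -176.9] z 249.8 toolx [ 0.002  0.001 -1.   ] tooly yaw -0.123 F [ 0.4 -0.4  0. ] w 1.004
lever_grip 0.36 [334.3 135.4] [ 0.5254 -0.17    0.0825] jig [  -2.6 -147.8]
pivot 0.76 [334.2 136.3] [ 0.5252 -0.1708  0.0828] jig [  -2.7 -148.6]
jaw_face 0.91 [324.6  98.2] [ 0.5288 -0.1398  0.0301] jig [  -3.3 -117.4]
```

View pics/w1.png

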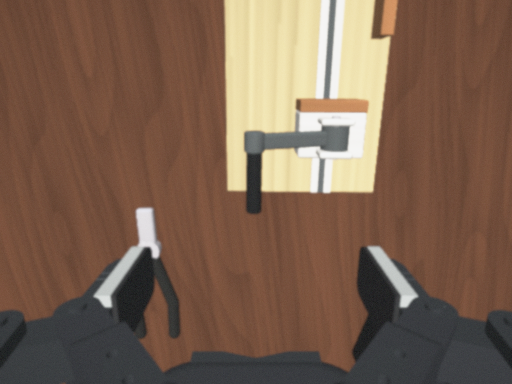

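The wrist view shows the black grip rod from (255,150) down to (254,212), the lever hub at (336,135), and the jaw face at (332,104). Next I'll measure the rod.

```bash
python3 - <<'E'
from h import *
s=env.sense(); d=np.load("w1.npy")
def pr(n,p,z=None):
    w=px2w("wrist",p,d[p[1],p[0]] if z is None else None,z=z,st=s); print(n,p,np.round(w,4),np.round(toj(w)*1000,1))
for p in [(254,160),(254,170),(254,180),(254,190),(254,200),(254,209)]: pr("rod",p)
pr("rod end",(254,213),.104)
for p in [(227,190),(374,190),(373,191),(227,100),(383,100)]: pr("bd",p,.018)
for p in [(325,185),(325,170),(330,60),(334,10)]: pr("trk",p)
pr("face",(332,100),.058); pr("foot",(332,98),.06)
E
```

```text
rod (254, 160) [ 0.448  -0.1843  0.106 ] [ -77.4 -172.3]
rod (254, 170) [ 0.4468 -0.1931  0.1052] [ -77.4 -181.2]
rod (254, 180) [ 0.4456 -0.202   0.1048] [ -77.5 -190.2]
rod (254, 190) [ 0.4444 -0.2105  0.1062] [ -77.5 -198.8]
rod (254, 200) [ 0.4431 -0.2198  0.1054] [ -77.5 -208.2]
rod (254, 209) [ 0.4419 -0.2286  0.1041] [ -77.5 -217. ]
rod end (254, 213) [ 0.4414 -0.2324  0.104 ] [ -77.5 -220.8]
bd (227, 190) [ 0.4101 -0.2329  0.018 ] [-108.5 -225.6]
bd (374, 190) [ 0.5749 -0.2554  0.018 ] [  57.8 -225.8]
bd (373, 191) [ 0.5737 -0.2564  0.018 ] [  56.8 -227. ]
bd (227, 100) [ 0.4258 -0.1353  0.018 ] [-106.  -126.7]
bd (383, 100) [ 0.5878 -0.1576  0.018 ] [  57.6 -127.2]
trk (325, 185) [ 0.5202 -0.2415  0.0197] [   1.8 -219.3]
trk (325, 170) [ 0.5217 -0.2244  0.0191] [   1.  -202.2]
trk (330, 60) [ 0.5357 -0.1107  0.0184] [ -0.4 -87.7]
trk (334, 10) [ 0.5429 -0.0656  0.0179] [  0.7 -42. ]
face (332, 100) [ 0.5267 -0.1475  0.058 ] [  -4.3 -125.3]
foot (332, 98) [ 0.5264 -0.1456  0.06  ] [  -4.9 -123.4]
```

```bash
python3 -m creep '-0.5 -1.3 -3.4 0 0 -0.011;0 0 -3.4 0 0 0;0 0 -3.4 0 0 0;0 0 -3.0 0 0 0;0 0 -2.4 0 0 0;0 0 -1.5 0 0 0;0 0 0 0 0 0;0 0 0 0 0 0' 1 40; python3 b.py w2
```

```text
time_s: 2.5
position: [0.4432, -0.2078, 0.0784]
ee_rot: [-0.535, -0.462, 0.535, -0.462]
force: [-0.2, -1.0, 0.5]
width: 1.003
t 2.5 pos [ 0.4432 -0.2078  0.0784] jig [ -79.  -196.3] z 78.4 toolx [-0.001  0.001 -1.   ] tooly yaw -0.147 F [-0.2 -1.   0.5] w 1.003
lever_grip 0.72 [268.4 252.3] [ 0.4494 -0.1965  0.1058] jig [ -74.4 -184.3]
pivot 0.67 [435.1 145.3] [ 0.5217 -0.171   0.0822] jig [  -6.1 -149.3]
```

View pics/w2.png

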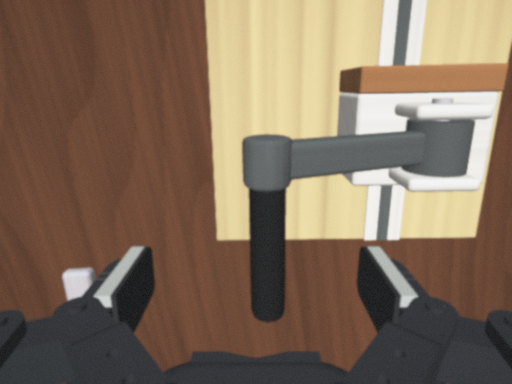

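The rod runs from (267,190) to (267,318), between the open fingers and slightly right of their centre line at column 256. I'll nudge the tool and then close.

```bash
python3 -m creep '0.5 0.4 0 0 0 0.012;0 0 0 0 0 0;0 0 0 0 0 0' 1 40; python3 -m creep '0 0 0 0 0 0;0 0 0 0 0 0;0 0 0 0 0 0;0 0 0 0 0 0;0 0 0 0 0 0;0 0 0 0 0 0' 0 40; python3 b.py w3
```

```text
time_s: 3.05
position: [0.449, -0.2028, 0.0784]
ee_rot: [0.532, 0.466, -0.532, 0.466]
force: [0.1, 0.3, 0.2]
width: 0.998
time_s: 3.55
position: [0.4486, -0.2031, 0.0783]
ee_rot: [-0.532, -0.466, 0.532, -0.466]
force: [-1.3, -1.1, 0.7]
width: 0.142
t 3.55 pos [ 0.4486 -0.2031  0.0783] jig [ -74.3 -190.9] z 78.3 toolx [-0.  0. -1.] tooly yaw -0.133 F [-1.3 -1.1  0.7] w 0.142
lever_grip 0.72 [253.8 266.9] [ 0.4485 -0.1969  0.106 ] jig [ -75.2 -184.8]
pivot 0.86 [425.5 158.5] [ 0.5228 -0.1702  0.0822] jig [  -5.1 -148.3]
```

View pics/w3.png

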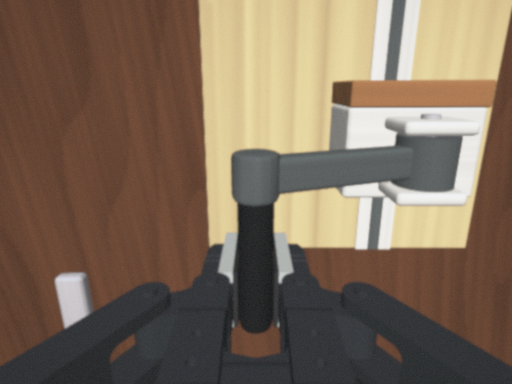

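The rod is seen centred between the closed pads at (255,270), and the width reading matches its diameter. Next I'll work out the arc.

```bash
python3 - <<'E'
from h import *
t=0.35+np.linspace(0,1.32,13)
for a,b in zip(t,t[1:]):
    dx=8*(np.cos(a)-np.cos(b)); dz=8*(np.sin(b)-np.sin(a)); print(round(b-.35,2),np.round([dx*XH[0],dx*XH[1],dz],2))
E
```

```text
0.11 [ 0.34 -0.05  0.81]
0.22 [ 0.43 -0.06  0.77]
0.33 [ 0.51 -0.07  0.71]
0.44 [ 0.58 -0.08  0.65]
0.55 [ 0.65 -0.09  0.58]
0.66 [ 0.71 -0.1   0.51]
0.77 [ 0.76 -0.1   0.43]
0.88 [ 0.8  -0.11  0.34]
0.99 [ 0.84 -0.11  0.25]
1.1 [ 0.86 -0.12  0.15]
1.21 [ 0.87 -0.12  0.06]
1.32 [ 0.87 -0.12 -0.04]
```

```bash
python3 -m creep '0.34 -0.05 0.81 0 0 0;0.43 -0.06 0.77 0 0 0;0.51 -0.07 0.71 0 0 0;0.58 -0.08 0.65 0 0 0;0.65 -0.09 0.58 0 0 0;0.71 -0.10 0.51 0 0 0;0 0 0 0 0 0' 0 50; python3 -c "
from h import *
info()"
```

```text
time_s: 4.43
position: [0.4809, -0.2079, 0.1215]
ee_rot: [-0.531, -0.466, 0.533, -0.466]
force: [-15.2, 2.1, 19.8]
width: 0.147
t 4.43 pos [ 0.4809 -0.2079  0.1215] jig [ -41.7 -191.3] z 121.5 toolx [-0.002 -0.001 -1.   ] tooly yaw -0.132 F [-15.2   2.1  19.8] w 0.147
```

```bash
python3 -m creep '0.60 -0.08 0.65 0 0 0;0.72 -0.10 0.44 0 0 0;0.82 -0.11 0.25 0 0 0;0.86 -0.12 0.15 0 0 0;0.87 -0.12 0.06 0 0 0;0.87 -0.12 -0.04 0 0 0;0 0 0 0 0 0' 0 50; python3 b.py w4
```

```text
time_s: 5.02
position: [0.5299, -0.2146, 0.1356]
ee_rot: [0.532, 0.465, -0.532, 0.467]
force: [-0.9, -0.7, 6.2]
width: 0.141
t 5.02 pos [ 0.5299 -0.2146  0.1356] jig [   7.8 -191.4] z 135.6 toolx [ 0.002 -0.002 -1.   ] tooly yaw -0.133 F [-0.9 -0.7  6.2] w 0.141
lever_grip 0.94 [255.7 260.2] [ 0.5304 -0.209   0.157 ] jig [   7.5 -185.8]
pivot 0.8 [245.2 136.6] [ 0.5309 -0.1673  0.1083] jig [   2.4 -144.4]
pivot 0.63 [ 31.1 319.2] [ 0.3154 -0.3162  0.0149] jig [-191.2 -320.8]
```

View pics/w4.png

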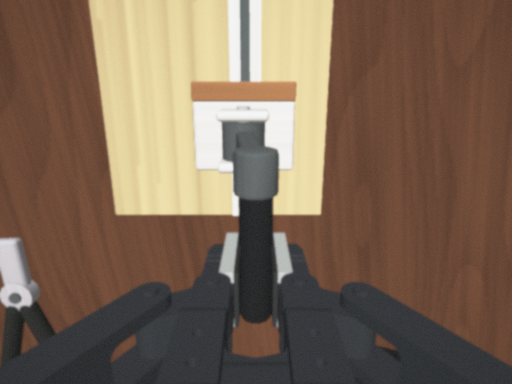

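The lever arm stands upright at (256,170) and the jaw is free. Now I'll push along the track.

```bash
python3 -m creep '0.07 0.5 0 0 0 0;0.13 1.0 0 0 0 0;0.14 1.0 0 0 0 0;0.13 1.0 0 0 0 0;0.14 1.0 0 0 0 0;0.13 1.0 0 0 0 0;0.14 1.0 0 0 0 0;0.13 1.0 0 0 0 0;0.14 1.0 0 0 0 0;0.13 1.0 0 0 0 0;0.14 1.0 0 0 0 0;0 0 0 0 0 0' 0 50; python3 b.py w5
```

```text
time_s: 6.32
position: [0.5434, -0.108, 0.1356]
ee_rot: [0.532, 0.465, -0.531, 0.467]
force: [0.1, 2.8, 6.6]
width: 0.141
t 6.32 pos [ 0.5434 -0.108   0.1356] jig [  6.9 -83.9] z 135.6 toolx [ 0.003 -0.001 -1.   ] tooly yaw -0.132 F [0.1 2.8 6.6] w 0.141
lever_grip 0.7 [252.6 259.2] [ 0.5428 -0.1018  0.1571] jig [  5.4 -77.8]
pivot 0.55 [244.1 138.9] [ 0.5441 -0.0605  0.117 ] jig [  1.2 -36.7]
blank_center 0.52 [251.5  70.6] [ 0.5514 -0.0284  0.0502] jig [ 4.2 -4. ]
```

View pics/w5.png

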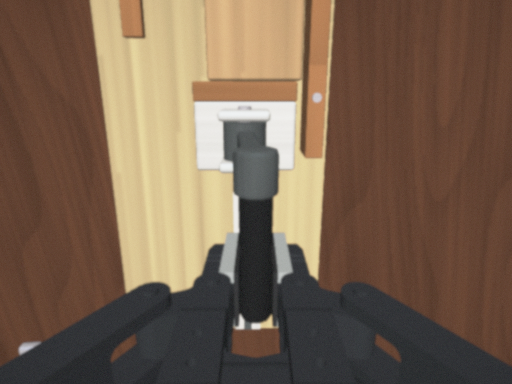

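The jaw face at (245,90) has almost reached the blank's end at (250,80), next to the fence on its right. About 45 mm remains by dead reckoning.

```bash
python3 -m creep '0.13 1.0 0 0 0 0;0.13 1.0 0 0 0 0;0.13 1.0 0 0 0 0;0.07 0.5 0 0 0 0;0 0 0 0 0 0;0 0 0 0 0 0' 0 50; python3 b.py w6
```

```text
time_s: 7.12
position: [0.5481, -0.0736, 0.1356]
ee_rot: [0.533, 0.465, -0.531, 0.467]
force: [-0.5, 2.6, 6.3]
width: 0.141
t 7.12 pos [ 0.5481 -0.0736  0.1356] jig [  6.9 -49.2] z 135.6 toolx [ 0.003 -0.    -1.   ] tooly yaw -0.132 F [-0.5  2.6  6.3] w 0.141
lever_grip 0.87 [256.4 259.3] [ 0.5489 -0.0676  0.1572] jig [  6.9 -43.2]
pivot 0.97 [243.7 137.3] [ 0.5482 -0.0265  0.1084] jig [ 0.8 -2.5]
```

View pics/w6.png

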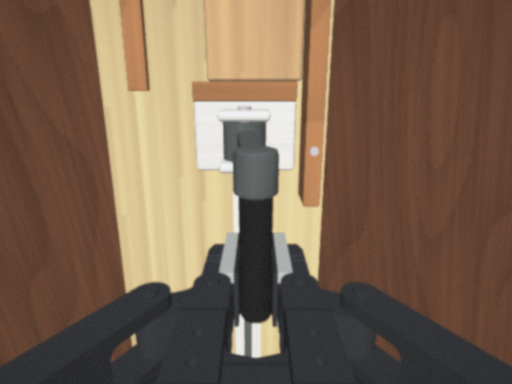

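```bash
python3 -m creep '0.04 0.3 0 0 0 0;0.04 0.3 0 0 0 0;0 0 0 0 0 0;0 0 0 0 0 0' 0 50; python3 -c "
from h import *
info()"
```

```text
time_s: 7.75
position: [0.5488, -0.0683, 0.1357]
ee_rot: [0.533, 0.465, -0.532, 0.467]
force: [-1.1, -0.6, 5.9]
width: 0.142
t 7.75 pos [ 0.5488 -0.0683  0.1357] jig [  6.9 -43.8] z 135.7 toolx [ 0.003 -0.001 -1.   ] tooly yaw -0.133 F [-1.1 -0.6  5.9] w 0.142
```

The blank is travelling along with the jaw. I'll creep forward until contact shows in the force.

```bash
python3 -m creep '0.04 0.3 0 0 0 0;0 0 0 0 0 0;0.04 0.3 0 0 0 0;0 0 0 0 0 0' 0 50; python3 -m creep '0.03 0.2 0 0 0 0;0 0 0 0 0 0' 0 50;python3 -c "
from h import *
info()"
```

```text
time_s: 8.08
position: [0.5495, -0.0629, 0.1357]
ee_rot: [0.532, 0.464, -0.532, 0.467]
force: [-1.4, -4.6, 6.4]
width: 0.139
time_s: 8.25
position: [0.5497, -0.0625, 0.1359]
ee_rot: [-0.531, -0.464, 0.533, -0.468]
force: [-3.5, -13.1, 7.1]
width: 0.141
t 8.25 pos [ 0.5497 -0.0625  0.1359] jig [  7.1 -38. ] z 135.9 toolx [ 0.003 -0.006 -1.   ] tooly yaw -0.133 F [ -3.5 -13.1   7.1] w 0.141
```

The arm has stalled against the stop at -13 N. I'll check this in the top and side views.

```bash
python3 -m creep '0 0 0 0 0 0;0 0 0 0 0 0;0 0 0 0 0 0' 0 50; python3 - <<'E'
from h import *
a,_=env.grab_frame("side"); b,_=env.grab_frame("top"); c,_=env.grab_frame("wrist")
f=lambda i,r0,r1,c0,c1:cv2.resize(i[r0:r1,c0:c1],(380,300),interpolation=cv2.INTER_CUBIC)
save("m7.png",np.vstack([np.hstack([f(a,170,270,190,300),f(b,140,240,190,310)]),np.hstack([f(c,0,200,100,400),f(a,0,384,0,512)])]))
info()
E
```

```text
time_s: 8.5
position: [0.5497, -0.0625, 0.1359]
ee_rot: [-0.532, -0.464, 0.533, -0.468]
force: [-3.9, -13.4, 6.4]
width: 0.138
t 8.65 pos [ 0.5497 -0.0625  0.1359] jig [  7.1 -38. ] z 135.9 toolx [ 0.003 -0.005 -1.   ] tooly yaw -0.133 F [ -4.6 -12.    8.3] w 0.141
```

View pics/m7.png

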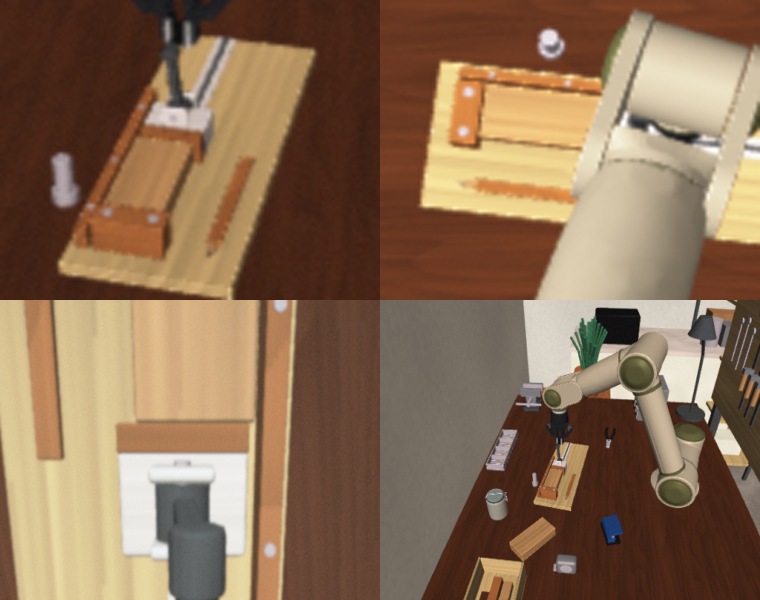

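The side view shows the blank's end seated on the stop and the jaw face on its other end, with no gaps and the pencil untouched. Next I'll swing the lever down with the y preload held.

```bash
python3 -m creep '-0.87 0.12 0.04 0 0 0;-0.87 0.12 -0.06 0 0 0;-0.86 0.12 -0.15 0 0 0;-0.84 0.11 -0.25 0 0 0;-0.80 0.11 -0.34 0 0 0;-0.76 0.10 -0.43 0 0 0;0 0 0 0 0 0' 0 50; python3 -c "
from h import *
info()"
```

```text
time_s: 9.23
position: [0.4995, -0.0543, 0.1236]
ee_rot: [0.532, 0.464, -0.532, 0.467]
force: [-1.7, -4.8, 7.5]
width: 0.142
t 9.23 pos [ 0.4995 -0.0543  0.1236] jig [-43.8 -36.6] z 123.6 toolx [ 0.004 -0.003 -1.   ] tooly yaw -0.133 F [-1.7 -4.8  7.5] w 0.142
```

```bash
python3 -m creep '-0.69 0.25 -0.55 0 0 0;-0.65 0.19 -0.60 0 0 0;-0.58 0.08 -0.68 0 0 0;-0.51 0.07 -0.75 0 0 0;-0.43 0.06 -0.80 0 0 0;-0.34 0.05 -0.85 0 0 0;0 0 -0.3 0 0 0;0 0 0 0 0 0' 0 50; python3 b.py w8
```

```text
time_s: 9.9
position: [0.4685, -0.0495, 0.0789]
ee_rot: [-0.531, -0.463, 0.532, -0.468]
force: [-7.3, -19.4, 13.5]
width: 0.144
t 9.9 pos [ 0.4685 -0.0495  0.0789] jig [-75.2 -36. ] z 78.9 toolx [ 0.004 -0.006 -1.   ] tooly yaw -0.132 F [ -7.3 -19.4  13.5] w 0.144
lever_grip 0.56 [253.8 271.1] [ 0.4679 -0.0463  0.1041] jig [-76.2 -32.9]
pivot 0.57 [425.4 165.3] [ 0.5426 -0.0193  0.0831] jig [-5.8  3.9]
```

View pics/w8.png

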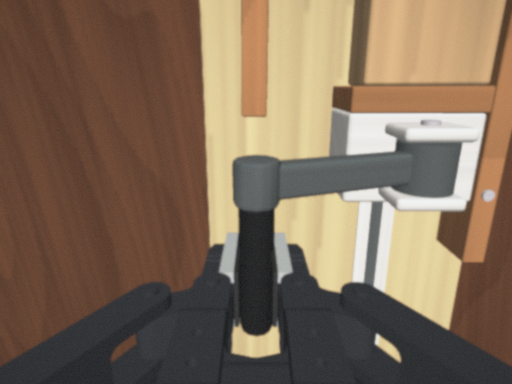

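The lever view matches the locked view at the start, with the arm from (257,180) to (430,165). I'll press a little further to make sure it is on its stop.

```bash
python3 -m creep '0 0 -0.3 0 0 0;0 0 0 0 0 0;0 0 0 0 0 0' 0 50; python3 -c "
from h import *
info()"
```

```text
time_s: 10.45
position: [0.4684, -0.0497, 0.0779]
ee_rot: [-0.531, -0.463, 0.532, -0.469]
force: [-18.9, -19.6, 39.2]
width: 0.141
t 10.45 pos [ 0.4684 -0.0497  0.0779] jig [-75.2 -36.2] z 77.9 toolx [ 0.004 -0.007 -1.   ] tooly yaw -0.131 F [-18.9 -19.6  39.2] w 0.141
```

The lever is on its stop: the force rose to 39 N for 1 mm of travel. I'll ease off, open the gripper and lift away.

```bash
python3 -m creep '0 -0.2 0.3 0 0 0;0 -0.1 0.2 0 0 0;0 0 0 0 0 0' 0 50; python3 -m creep '0 0 0 0 0 0;0 0 0 0 0 0;0 0 0 0 0 0;0 0 0 0 0 0;0 0 0 0 0 0;0 0 0 0 0 0' 1 50; python3 -m creep '0 0 2 0 0 0;0 0 3 0 0 0;0 0 3.5 0 0 0;0 0 3.5 0 0 0;0 0 3.5 0 0 0;-2 0 2 0 0 0;-3 0 0 0 0 0;-3 0 0 0 0 0;0 0 0 0 0 0;0 0 0 0 0 0' 1 50; python3 b.py w9; python3 - <<'E'
from h import *
a,_=env.grab_frame("side"); b,d=env.grab_frame("top"); c,_=env.grab_frame("wrist")
f=lambda i,r0,r1,c0,c1:cv2.resize(i[r0:r1,c0:c1],(380,290),interpolation=cv2.INTER_CUBIC)
save("m9.png",np.vstack([np.hstack([f(a,170,270,190,300),f(b,140,240,190,310)]),np.hstack([f(c,0,384,0,512),f(b,0,384,0,512)])]))
E
```

```text
time_s: 10.7
position: [0.4685, -0.0499, 0.0796]
ee_rot: [0.533, 0.464, -0.531, 0.467]
force: [6.5, -5.4, -4.0]
width: 0.141
time_s: 11.2
position: [0.4669, -0.0492, 0.0785]
ee_rot: [0.532, 0.466, -0.532, 0.466]
force: [-0.2, 0.5, 0.6]
width: 0.972
time_s: 12.03
position: [0.3864, -0.0493, 0.2539]
ee_rot: [0.532, 0.465, -0.532, 0.466]
force: [0.4, 0.4, 0.7]
width: 0.996
t 12.03 pos [ 0.3864 -0.0493  0.2539] jig [-156.5  -46.8] z 253.9 toolx [ 0.001 -0.    -1.   ] tooly yaw -0.134 F [0.4 0.4 0.7] w 0.996
lever_grip 0.55 [345.9 159.2] [ 0.4651 -0.0498  0.1038] jig [-78.5 -36.8]
pivot 0.8 [425.8 111.4] [ 0.5426 -0.0212  0.0828] jig [-5.5  2. ]
pivot 0.67 [335.6  14.8] [0.4821 0.0757 0.0244] jig [-78.5  89.9]
```

View pics/m9.png

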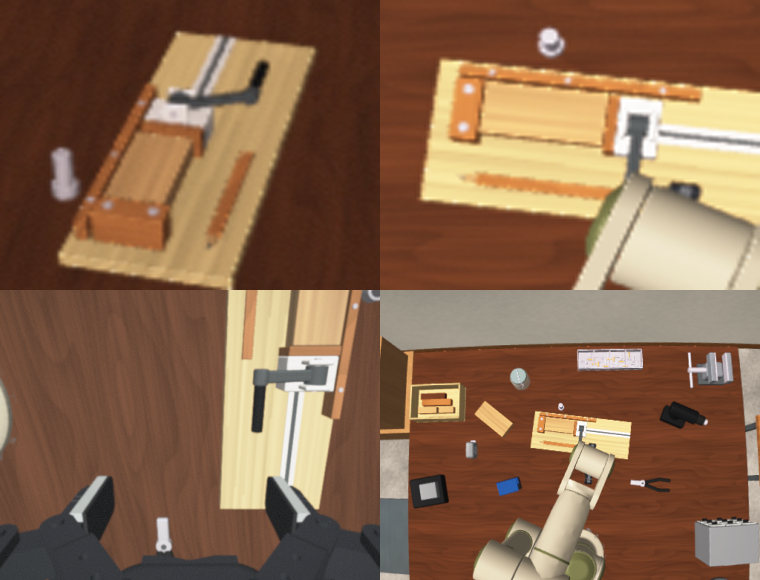

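The lever is down, and the blank looks seated in both views. I'll take one closer look at both ends from above before handing in.

```bash
python3 -m creep '3.5 -1.5 0 0 0 0;3.5 -1.5 0 0 0 0;3.5 -1.5 0 0 0 0;3.5 -1.5 0 0 0 0;2 0 0 0 0 0;0 0 0 0 0 0;0 0 0 0 0 0' 1 50; python3 b.py w10
```

```text
time_s: 13.07
position: [0.5472, -0.1093, 0.2525]
ee_rot: [-0.532, -0.466, 0.532, -0.465]
force: [-0.6, 0.5, 0.4]
width: 0.995
t 13.07 pos [ 0.5472 -0.1093  0.2525] jig [ 10.9 -84.7] z 252.5 toolx [-0.002  0.001 -1.   ] tooly yaw -0.133 F [-0.6  0.5  0.4] w 0.995
lever_grip 0.92 [151.3 113. ] [ 0.4674 -0.0492  0.1025] jig [-76.3 -35.8]
pivot 0.56 [243.3  65.2] [ 0.548  -0.0211  0.0834] jig [-0.2  2.8]
```

```bash
python3 -c "
import cv2
a=cv2.imread('pics/w10.png');cv2.imwrite('pics/w10c.png',cv2.resize(a[0:200,150:400],None,fx=3,fy=3,interpolation=cv2.INTER_CUBIC))"
```

```text
(no output)
```

View pics/w10c.png

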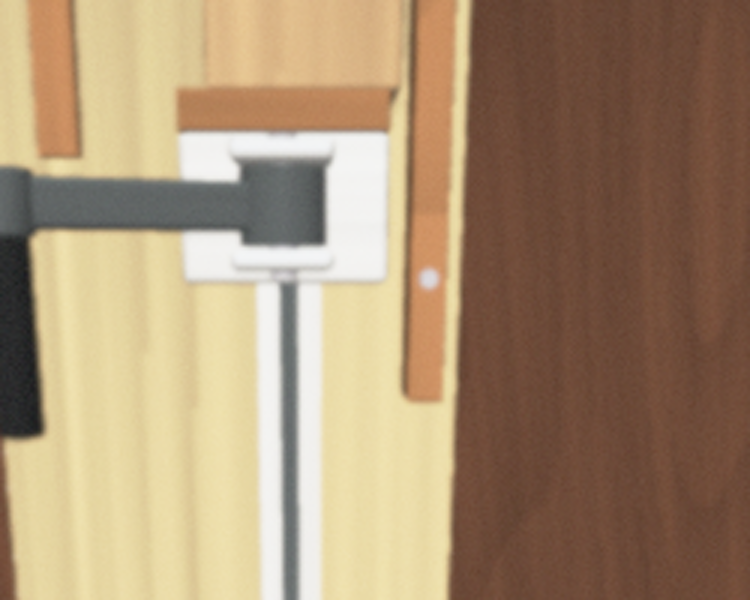

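The jaw face at (285,108 in the crop) touches the blank's end with no visible gap, and the lever is flat to the robot's side. Now the stop end.

```bash
python3 -m creep '0.5 3.5 0 0 0 0;0.5 3.5 0 0 0 0;0.5 3.5 0 0 0 0;0.5 2 0 0 0 0;0 0 0 0 0 0;0 0 0 0 0 0' 1 50; python3 b.py w11; python3 -c "
import cv2
a=cv2.imread('pics/w11.png');cv2.imwrite('pics/w11c.png',cv2.resize(a[0:250,120:400],None,fx=2.4,fy=2.4,interpolation=cv2.INTER_CUBIC))"
```

```text
time_s: 13.87
position: [0.5667, 0.0164, 0.2537]
ee_rot: [0.532, 0.466, -0.532, 0.466]
force: [-0.9, -0.3, -0.7]
width: 1.001
t 13.87 pos [0.5667 0.0164 0.2537] jig [13.4 42.5] z 253.7 toolx [ 0. -0. -1.] tooly yaw -0.131 F [-0.9 -0.3 -0.7] w 1.001
lever_grip 0.68 [161.6 251.2] [ 0.4697 -0.0487  0.1046] jig [-74.  -35.1]
pivot 0.86 [243.2 200.8] [ 0.5504 -0.0163  0.0842] jig [1.6 7.9]
jaw_face 0.69 [243.4 162.1] [0.5538 0.0139 0.0505] jig [ 0.9 38.2]
stop_face 0.83 [243.3  30.5] [0.571  0.1358 0.0518] jig [  1.6 161.4]
blank_center 0.85 [248.4 101.5] [0.5671 0.0728 0.0515] jig [ 6.1 98.4]
```

View pics/w11c.png

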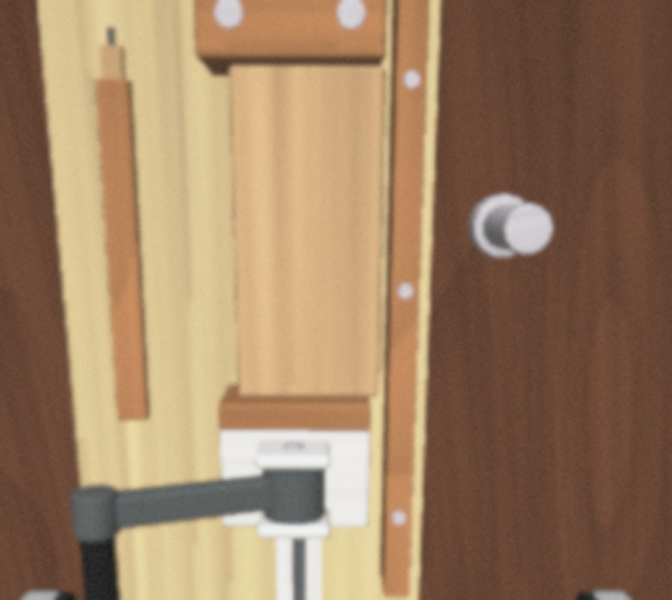

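The blank touches the stop at (305,62) and the jaw face at (305,395). It lies square and near the centre line (about 6 mm off), and the pencil and bench dog are in place.

```bash
python3 -c "
from h import *
info(); print(env.hand_in())"
```

```text
t 14.17 pos [0.5669 0.0148 0.2536] jig [13.7 40.9] z 253.6 toolx [ 0. -0. -1.] tooly yaw -0.134 F [-0.8  0.2  0.4] w 1.001
the job is handed in; nothing more can be done
None
```

The blank is clamped in the jig, and I handed the job in at about 14 s of the 51 s allowed; the hand-in gave no verdict.

**What I did:** I pinched the lever's grip rod and swung the lever up to about 1.3 rad. I then slid the jaw roughly 150 mm until the blank stalled against the fixed stop at about 13 N. With that push held, I pressed the lever back down until it met its stop (about 39 N), then released and backed off.

**Last checks:**
- **Blank:** the close wrist views show no visible gap at the stop or at the jaw face. It lies square and about 6 mm off the centre line.
- **Lever:** the top of the rod is at about 0.104 m, the same height as when it was locked at the start, and the lever did not visibly spring back after release.
- **Bystanders:** the pencil and bench dog look unmoved in the close view, and the others look unmoved in the overview. I judged this by eye and did not measure it.
- **Disagreement:** the networks' points and my board fit differed by 3 to 8 mm along the track. I therefore relied on contact force and the pictures, not those coordinates, to judge the fit.

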